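# Pack the fitting-out kit tray

### The job

Pack the kit tray that goes aboard: lay the block plane, the folding rule, the screwdriver and the hole saw each in the yellow-bottomed foam cut-out that is shaped for it, lying flat and fully down on the bottom of its cut-out. Do not shift or tip the open tin of primer that stands close by.

Things in the scene. Friction and masses are not known exactly. Their poses are not given: they have to be found in the camera images.
- block_plane: Block plane: black iron body, 45 x 162 x 40 mm, 0.72 kg, lying sole down. Origin: centre of its sole; y along its length, z up. Straight parallel sides 44 mm apart, 28 mm high, from end to end; grip across them (along x) near the middle.
- folding_rule: Closed yellow folding rule, a bar 15 x 212 x 17 mm, 0.11 kg. Origin: centre of its underside; y along its length, z up. Grip across its width (x); either way round is alike.
- screwdriver_grip (a point): Screwdriver lying on the bench: orange handle 28 mm thick and 100 mm long, thin steel shaft (6 mm) of 100 mm, 0.08 kg. Origin: on its long axis inside the handle, 25 mm from the handle's shaft end, 12 mm above the bench; y along it to the handle's end. The handle may lie rolled on any facet, so x and z roll with it. Grip the handle here, across its width.
- hole_saw: Hole saw standing teeth down: brass-coloured cup of 45 mm diameter and 36 mm height with a grey shank on top, 66 mm high in all, 0.16 kg. Origin: centre of its underside; z up. Grip across the cup from above, on any diameter; its heading does not matter.
- nest_plane (a point): Yellow-floored cut-out for the block plane: plain wide rectangle, 53 x 170 mm, 4 mm clearance all round, rim bevelled 4 mm wide. Origin: on its floor, 10 mm above the bench, where the block plane's origin belongs; y along the cut-out, z up; home: the block plane's axes match these (or half a turn from them). The finger groove (see tray) spans y = -23 to 27 mm here.
- nest_rule (a point): Yellow-floored cut-out for the folding rule: long narrow rectangle, 23 x 220 mm, 4 mm clearance all round, rim bevelled 4 mm wide. Origin: on its floor, 10 mm above the bench, where the folding rule's origin belongs; y along the cut-out, z up; home: the folding rule's axes match these (or half a turn from them). The finger groove (see tray) spans y = -11 to 39 mm here.
- nest_screwdriver (a point): Yellow-floored cut-out for the screwdriver: 36 mm wide for the handle (+y), 16 mm for the shaft (-y), 208 mm long, 4 mm clearance all round, rim bevelled 4 mm wide. Origin: 12 mm above its floor (22 mm above the bench), where the point screwdriver_grip belongs; y along the cut-out to the handle's end, z up. The finger groove (see tray) spans y = -26 to 24 mm here.
- nest_saw (a point): Yellow-floored cut-out for the hole saw: round well, 55 mm in diameter. Origin: on its floor, 10 mm above the bench, where the hole saw's origin belongs; y along the cut-out, z up; home: the hole saw's axes match these (any heading). The finger groove (see tray) spans y = -20 to 20 mm here.
- kit_tray: Fixed plywood tray, 306 x 259 mm, rim 30 mm above the bench, that holds four black foam inlays side by side (72 mm pitch along x, in any order, foam top 22 mm above the bench, pockets 12 mm deep). A finger groove as deep as the pockets, 50 mm wide (40 mm at the round well), runs straight across all inlays along x. Origin: centre of its underside; y along the cut-outs, -y away from the robot.
- primer_tin: Open grey metal tin with orange primer runs, 71 mm in diameter, 83 mm high, standing on the bench close to the tray and the tools; not to be shifted or tipped. Origin: centre of its underside, z up.

How it is judged:
By the outcome, as a careful person would: the job done as asked, in the order asked, and still so for the second after the job is handed in, with the robot touching nothing.
It also fails if it takes over 102 s, if anything falls off the work surface, if the arm or the gripper's body presses on something with over 40 N, if the wrist force passes 120 N, or if a joint passes its speed limit or range.

### The arm

A 6-joint arm with a two-finger parallel gripper is mounted at the origin on a cart in front of the work surface, level with it; the furniture and walls round the work are solid. World frame = base frame: x ahead of the robot, y to its left, z up, the work surface at z = 0. Lengths are in mm, angles in rad, forces in N, time in s.
With the tool pointing down it reaches from about 425 to 950 mm from the base axis. Payload 14.7 kg.
Tool frame: the origin (TCP) lies midway between the tips of the shut fingers; the grasp point (between the pads) lies 19 mm behind it; z points along the fingers, y is the line along which they close (so a half turn about z gives the same grasp; the last joint's range is limited). The gripper opens to 85 mm and grips with 20 to 120 N. Pads are 22 mm wide; open, the fingers measure 114 mm over their backs; the gripper's body (76 mm by 85 mm) begins 54 mm behind the grasp point. The pads swing forward as they close: fully open they stand 13 mm farther back than shut.
Start: joints at [-1.248, 0.48, 1.596, -0, 1.065, -0.047], TCP at [234.944, -606.047, 231.297] pointing down, gripper open.
Joint ranges: [-2.75, 2.75], [-0.82, 2.05], [0.23, 2.67], [-1.56, 4.7], [0.09, 2.69], [-2.92, 2.92]. Speed limits (rad/s): [1.89, 1.89, 2.39, 3.01, 3.01, 3.01].

### API

Orientations are given as a unit quaternion [x, y, z, w].
In Python, from workcell import arm, vision gives the robot as it stands.
- The arm moves only by the shell command python3 -m crank 'ROWS' [OPENING] [FORCE]. ROWS is text: rows parted by semicolons, each of 6 numbers parted by spaces: the shift along the tool's x, y, z in m, then the turn, a rotation vector about the tool's x, y, z in rad. A call has 1 to 10 rows; each row shifts and turns the commanded pose from where the row before left it, along the tool's axes as they then stand; what a row does not reach is not made up. A row lasts 1/12 s, in which the tool goes at most 41.7 mm and 7.16 degrees, less where a joint would pass 70% of its speed; a pose out of reach is approached as far as the arm can. A call is refused whole if a number of a shift passes 0.0417 or a number of a turn 0.125, either way. A call with a gripper value outside its range is refused whole. OPENING is the closure, from -1 (fully open) to 1 (shut), set as the call begins (- or left out, the last holds). The fingers move at their own pace and stop on an object; FORCE is the grip in N (left out, the last holds). Time passes only in rows, so rows that do not move let the fingers close. It gives the time, the measured TCP pose, the force, the opening and the grip force at its end, in the units of the state.
- arm.get_state(): the state, without advancing time (a new reading comes with each control period).
- vision.snapshot(name): name is "scene" or "side" or "wrist"; returns the picture (400x640x3 uint8, blue, green, red); there is no depth.
- vision.camera_params(name): a dict with "fx", "fy", "cx", "cy" (pixels), "xyz" and "attitude" of the camera in the world. Camera axes: x right, y down, z forward; pixel columns grow to the right and rows downward; lengths in mm; the calibration is good to about 2 mm. The wrist camera is an equidistant fisheye: a pixel r from the principal point sees the ray r / f radians off the axis. A picture is of the moment at which its call begins: read the wrist's pose just before it. camera_params takes no time and is no camera call; for the wrist camera it gives the pose at the moment of the call.
- arm.finish_job(): hands the job in; it is judged then, once.
Trained networks look in the newest picture that a camera, given by its name, has taken for a name from the list of things; names that differ only in an ending like _2 or _b are one class to them, and where a whole thing is asked for, a point or a joint stands for the part that bears it (a point fixed in the world has none). Each returns a list of dicts, best first, with "conf" (0 to 1); they miss things now and then, are a little off and sometimes report something else, mostly with a low value. They report only what shows in the picture. A call takes as long as a camera call.
- vision.look_for(camera, thing): "box" ([left, top, width, height] in pixels, round what is visible of it).
- vision.masks_of(camera, thing): "mask" (400x640 bool, what is visible of it) and "box" ([left, top, width, height] in pixels, round what is visible of it).
- vision.pinpoint(camera, thing): "at" ([column, row] in pixels: a listed point, or the origin of a listed thing).
The state is a dict: "time": time; "qpos": joint angles; "joint_vel": joint speeds; "tau": joint torques, N m; "position": TCP position; "eef_rot": TCP orientation; "ft_force": force on the tool from outside, world axes, zero at the start; "torque": the same for the moment, N m; "finger_gap": finger opening in mm; "grip_force": force on a finger pad.
Only numpy, scipy, OpenCV 4.12 (cv2) and the standard library are available. Lean on these libraries where they do the work, as an engineer would, in place of code of your own. Each camera call takes 0.05 s, during which the arm holds its last target. There are 200 camera calls.

## Working session

There is one attempt and no reset: what is moved stays moved. The work goes in short steps, Python scripts to look and compute and a shell command to move; the robot and the scene stay as the last step left them, time stands still between calls to the robot, and variables do not carry over. Pictures are saved under pics/ and viewed, at most 14 in all, crops included, and the job is handed in when it is done.

```bash
mkdir -p pics; cat > h.py <<'E'
import numpy as np, cv2
from scipy.spatial.transform import Rotation as R
from workcell import arm, vision
def ray(p,uv,fish=False):
    x=(uv[0]-p["cx"])/p["fx"]; y=(uv[1]-p["cy"])/p["fy"]
    if fish:
        r=np.hypot(x,y); s=np.sin(r)/r if r>1e-9 else 1; d=np.array([x*s,y*s,np.cos(r)])
    else: d=np.array([x,y,1.])
    return np.array(p["xyz"]),R.from_quat(p["attitude"]).apply(d)
def hit(p,uv,z,fish=False):
    o,d=ray(p,uv,fish); return o+d*(z-o[2])/d[2]
E
python3 - <<'E'
from h import *
s=arm.get_state();print(s)
Z=dict(block_plane=0,folding_rule=0,screwdriver_grip=12,hole_saw=0,nest_plane=10,nest_rule=10,nest_screwdriver=22,nest_saw=10,kit_tray=0,primer_tin=0)
for c in ["scene","side","wrist"]:
    im=vision.snapshot(c);cv2.imwrite(f"pics/{c}0.png",im)
    p=vision.camera_params(c);print(c,p)
    for n,z in Z.items():
        for r in vision.pinpoint(c,n)[:2]:
            print(n,round(r["conf"],2),np.round(r["at"]),np.round(hit(p,r["at"],z,c=="wrist")))
E
```

```text
{'time': 0.0, 'qpos': array([-1.24760595e+00,  4.80842881e-01,  1.59684723e+00,  1.24873054e-05,
        1.06509704e+00, -4.66045741e-02]), 'joint_vel': array([ 4.61854507e-05, -1.95885389e-04, -4.69066318e-04,  5.44920668e-04,
       -1.30299058e-03, -4.42324422e-04]), 'tau': array([ 3.64683467e-03, -9.50624943e+01, -4.30184448e+01,  3.24085386e-04,
        1.22623122e-02, -9.85298379e-05]), 'position': array([ 234.82007998, -605.67598513,  230.67515218]), 'eef_rot': array([ 9.82955486e-01,  1.83842749e-01, -7.69242082e-05, -5.92300825e-04]), 'ft_force': array([ 0.68300021, -0.24392906,  0.22592164]), 'torque': array([-0.01360427, -0.00839045,  0.02002794]), 'grip_force': 0.0, 'finger_gap': 85.5920937874455}
scene {'fx': 494.64174883293066, 'fy': 494.64174883293066, 'cx': 325.9264220501806, 'cy': 205.90919907846023, 'xyz': array([127.60070741, 802.1380096 , 643.0996995 ]), 'attitude': array([-0.20518592,  0.84506083, -0.47891937,  0.12002985])}
block_plane 0.72 [351. 220.] [ 544. -122.    0.]
folding_rule 0.79 [387. 192.] [ 517. -291.    0.]
screwdriver_grip 0.62 [387. 206.] [ 484. 
[... 727 characters left out ...]
59 [368. 185.] [ 520. -304.    0.]
hole_saw 0.61 [379. 174.] [ 515. -378.    0.]
nest_plane 0.87 [303. 277.] [490. 129.  10.]
nest_plane 0.44 [367. 183.] [ 522. -300.   10.]
nest_rule 0.56 [321. 238.] [519. -11.  10.]
nest_screwdriver 0.57 [288. 294.] [485. 200.  22.]
nest_screwdriver 0.21 [368. 203.] [ 471. -203.   22.]
nest_saw 0.74 [317. 260.] [488.  63.  10.]
kit_tray 0.43 [336. 214.] [ 542. -130.    0.]
primer_tin 0.9 [288. 214.] [663. -54.  -0.]
wrist {'fx': 309.70691628693146, 'fy': 309.70691628693146, 'cx': 317.24867451819074, 'cy': 198.66699263328155, 'xyz': array([ 313.82058797, -576.01608367,  374.33434849]), 'attitude': array([ 0.81328384, -0.55752096, -0.09437976,  0.13723063])}
```

View pics/side0.png

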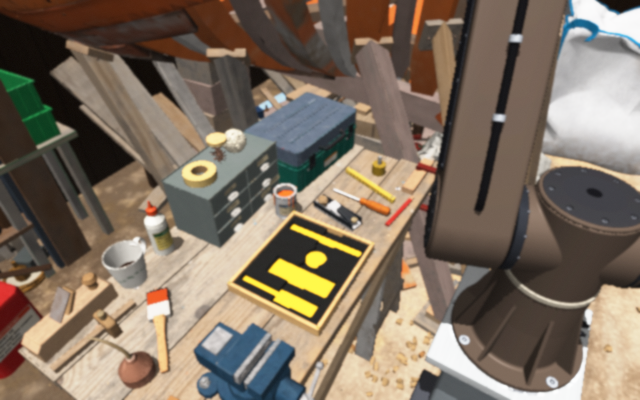

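View pics/scene0.png

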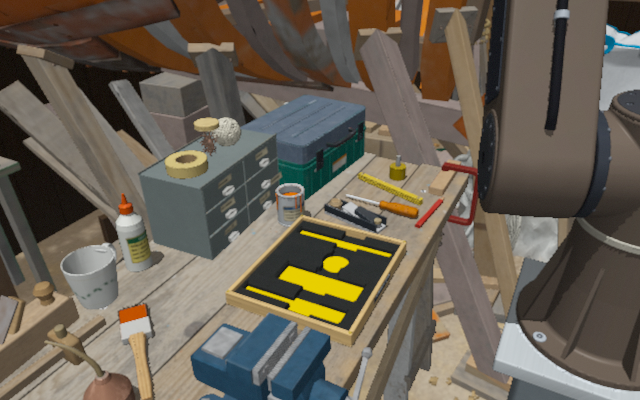

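View pics/wrist0.png

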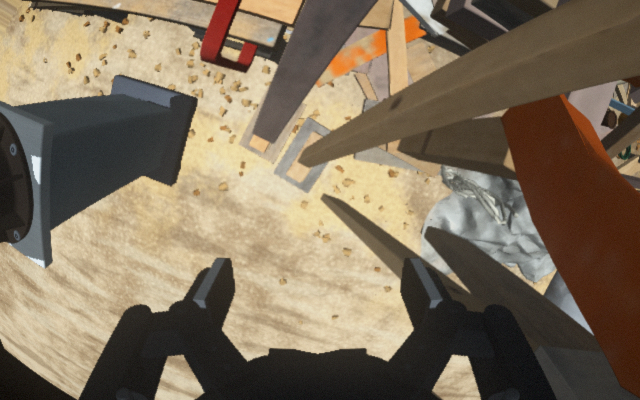

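Side and scene agree. The tray, near to far along world y, has the cut-outs screwdriver (y≈205), plane (≈131), saw (≈66) and rule (≈0). The tools lie at y from -126 to -378, and the tin stands at about (670,-57). The wrist camera sees only the floor, so I'm moving over the tools for a close look.

```bash
python3 -m crank '0 0 -0.03 0 0 0.123; 0 0 -0.03 0 0 0.123; 0 0 -0.03 0 0 0.123; 0.02 -0.03 0 0 0 0; 0.02 -0.03 0 0 0 0; 0.02 -0.03 0 0 0 0; 0.02 -0.03 0 0 0 0; 0.02 -0.03 0 0 0 0; 0.02 -0.03 0 0 0 0; 0.02 -0.03 0 0 0 0' -1 60
python3 -m crank '0.02 -0.035 0 0 0 0; 0.02 -0.035 0 0 0 0; 0.02 -0.035 0 0 0 0; 0.01 -0.03 0 0 0 0; 0.01 -0.02 0 0 0 0; 0 0 0 0 0 0; 0 0 0 0 0 0'
cat >> h.py <<'E'
Z=dict(block_plane=0,folding_rule=0,screwdriver_grip=12,hole_saw=0,nest_plane=10,nest_rule=10,nest_screwdriver=22,nest_saw=10,kit_tray=0,primer_tin=0)
def look(tag,names=Z,axes=True):
    p=vision.camera_params("wrist"); im=vision.snapshot("wrist"); cv2.imwrite(f"pics/{tag}.png",im)
    print("cam",np.round(p["xyz"]),"t",round(arm.get_state()["time"],1))
    for n in names:
        for r in vision.pinpoint("wrist",n)[:2]:
            print(n,round(r["conf"],2),np.round(r["at"]),np.round(hit(p,r["at"],Z[n],True),1))
def outline(n,z,lo=None):
    """top outline of thing's mask projected to height z: min-area rectangle"""
    p=vision.camera_params("wrist")
    for r in vision.masks_of("wrist",n)[:1]:
        c=max(cv2.findContours(r["mask"].astype(np.uint8),0,cv2.CHAIN_APPROX_NONE)[0],key=cv2.contourArea)[:,0]
        w=np.array([hit(p,u,z,True)[:2] for u in c],np.float32)
        q=cv2.minAreaRect(w); b=cv2.boxPoints(q); e=b[1]-b[0];f=b[2]-b[1]; e=e if np.hypot(*e)>np.hypot(*f) else f
        a=np.degrees(np.arctan2(e[1],e[0])); a=(a+90)%180-90
        print("mask",n,round(r["conf"],2),r["box"],"ctr",np.round(q[0],1),"size",np.round(q[1],1),"yaw",round(a,1))
E
python3 - <<'E'
from h import *
s=arm.get_state();print(s["position"],s["qpos"])
look("w1")
for n,z in [("block_plane",28),("folding_rule",17),("screwdriver_grip",12),("hole_saw",36)]: outline(n,z)
E
```

```text
time: 2.48
position: [375.4, -394.4, 321.5]
eef_rot: [1.0, 0.0, 0.0, 0.0]
ft_force: [0.2, -0.4, 1.1]
finger_gap: 85.2
grip_force: 0.0
time: 3.07
position: [455.1, -240.0, 321.5]
eef_rot: [1.0, 0.002, 0.0, 0.0]
ft_force: [0.4, 0.3, -1.1]
finger_gap: 85.2
grip_force: 0.0
[ 455.11422557 -239.95623181  321.50197886] [-5.44059416e-01  2.01500658e-01  1.78451458e+00 -1.08074421e-04
  1.15518067e+00  1.02349251e+00]
cam [ 540. -240.  465.] t 3.1
block_plane 0.89 [238.  94.] [ 545.1 -121.6    0. ]
folding_rule 0.61 [355. 109.] [ 519.8 -296.1    0. ]
screwdriver_grip 0.64 [297. 140.] [ 474.  -210.1   12. ]
hole_saw 0.92 [415. 109.] [ 523.7 -390.     0. ]
nest_plane 0.57 [103. 138.] [493.8 132.9  10. ]
nest_rule 0.61 [167. 120.] [511.6  -4.   10. ]
nest_rule 0.39 [355. 110.] [ 518.5 -295.8   10. ]
nest_screwdriver 0.79 [ 70. 147.] [485.3 212.4  22. ]
nest_saw 0.61 [132. 130.] [501.3  67.2  10. ]
primer_tin 0.75 [104. 138.] [491.4 140.1   0. ]
primer_tin 0.66 [199.  12.] [681.  -58.2   0. ]
mask block_plane 0.61 [213.5, 39.2, 50.4, 111.2] ctr [ 539.6 -130.4] size [ 50.3 156.6] yaw -12.1
mask folding_rule 0.72 [331.4, 45.3, 55.8, 135.4] ctr [ 516.9 -301.7] size [ 18.6 208.3] yaw -18.2
mask screwdriver_grip 0.6 [283.3, 53.5, 20.7, 132.4] ctr [ 502.4 -211.2] size [ 27.1 200.6] yaw -1.5
mask hole_saw 0.94 [401.6, 93.7, 37.5, 31.4] ctr [ 524.  -382.6] size [45.8 51.5] yaw -87.8
```

View pics/w1.png

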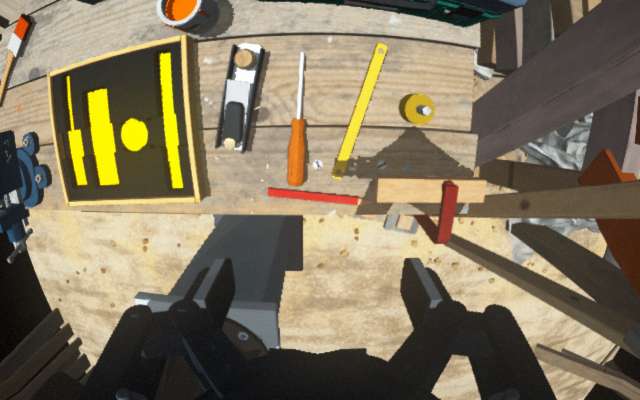

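The wrist view is clear: plane at (238,95), screwdriver (297,120), rule (360,110), saw (418,108), and the tray with its yellow cut-outs at left. Next I hover over the plane, aligned with it.

```bash
python3 -m crank '0.0143 -0.0188 0.025 0 0 0; 0.0143 -0.0188 0.025 0 0 0; 0.0143 -0.0188 0.025 0 0 0; 0.0143 -0.0188 0.025 0 0 0; 0.0143 -0.0188 0.025 0 0 0; 0.0143 -0.0188 0.025 0 0 0; 0 0 0 0 0 0.105; 0 0 0 0 0 0.105; 0 0 0 0 0 0; 0 0 0 0 0 0'
python3 - <<'E'
from h import *
look("w2",["block_plane","primer_tin","kit_tray","nest_rule"])
outline("block_plane",28);outline("block_plane",0)
E
```

```text
time: 4.65
position: [540.4, -127.9, 171.3]
eef_rot: [0.995, -0.103, -0.0, 0.0]
ft_force: [0.1, -0.0, 0.1]
finger_gap: 85.3
grip_force: 0.0
cam [ 623. -146.  314.] t 4.7
block_plane 0.66 [313. 176.] [ 542. -124.    0.]
primer_tin 0.87 [221.  61.] [681.9 -57.9   0. ]
nest_rule 0.71 [217. 225.] [512.4  -8.3  10. ]
mask block_plane 0.9 [292.6, 98.9, 48.3, 154.3] ctr [ 542.9 -127.4] size [ 46.4 157.8] yaw -12.7
mask block_plane 0.9 [292.6, 98.9, 48.3, 154.3] ctr [ 535.1 -125.5] size [ 50.9 173.2] yaw -12.8
```

View pics/w2.png

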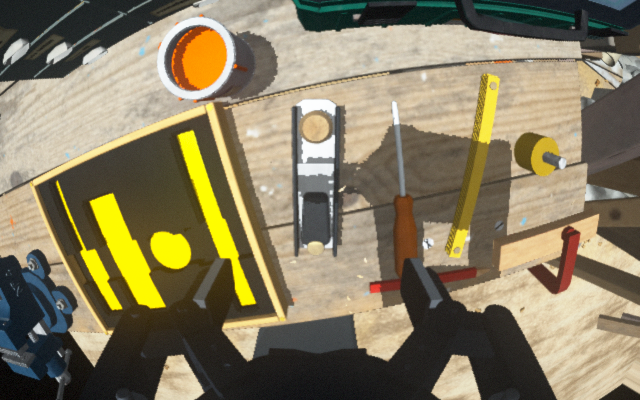

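Plane found at (542.5,-126), yaw -12.7°. Small correction, then descend and grip.

```bash
python3 -m crank '0.0016 -0.002 0.03 0 0 0.015; 0 0 0.035 0 0 0; 0 0 0.035 0 0 0; 0 0 0.035 0 0 0; 0 0 0.022 0 0 0; 0 0 0.012 0 0 0;0 0 0 0 0 0'
python3 -m crank '0 0 0 0 0 0;0 0 0 0 0 0;0 0 0 0 0 0;0 0 0 0 0 0;0 0 0 0 0 0;0 0 0 0 0 0;0 0 0 0 0 0;0 0 0 0 0 0' 1 80
```

```text
time: 5.58
position: [540.9, -126.1, 0.2]
eef_rot: [0.994, -0.112, -0.002, -0.0]
ft_force: [-0.5, 1.0, 0.3]
finger_gap: 85.1
grip_force: 0.0
time: 6.25
position: [543.4, -126.6, 4.2]
eef_rot: [0.994, -0.112, 0.001, 0.0]
ft_force: [-1.3, 1.1, 14.9]
finger_gap: 43.8
grip_force: 81.8
```

```bash
python3 -m crank '0 0 -0.03 0 0 0;0 0 -0.04 0 0 -0.097;0 0 -0.04 0 0 -0.097;0 0 -0.04 0 0 -0.097; -0.0046 -0.033 0 0 0 0; -0.0046 -0.033 0 0 0 0; -0.0046 -0.033 0 0 0 0; -0.0046 -0.033 0 0 0 0; -0.0046 -0.033 0 0 0 0; -0.0046 -0.033 0 0 0 0'
python3 -m crank '-0.0044 -0.033 0 0 0 0; 0 -0.03 0 0 0 0; 0 0 0 0 0 0; 0 0 0 0 0 0'
python3 - <<'E'
from h import *
s=arm.get_state();psi=2*np.arctan2(s["eef_rot"][1],s["eef_rot"][0]);print(s["position"],np.degrees(psi),s["finger_gap"])
look("w3",["block_plane","primer_tin","kit_tray","nest_rule","nest_plane","nest_saw","nest_screwdriver"])
outline("kit_tray",30);outline("block_plane",s["position"][2]+24)
for c in ["side","scene"]:
    p=vision.camera_params(c);vision.snapshot(c)
    for n in ["nest_rule","nest_plane","nest_saw","nest_screwdriver"]:
        for r in vision.pinpoint(c,n)[:1]: print(c,n,round(r["conf"],2),np.round(hit(p,r["at"],Z[n]),1))
E
```

```text
time: 7.08
position: [500.7, 70.7, 153.0]
eef_rot: [0.999, 0.033, 0.0, -0.0]
ft_force: [-0.5, -0.1, -8.6]
finger_gap: 43.4
grip_force: 88.5
time: 7.42
position: [492.5, 133.4, 152.8]
eef_rot: [0.999, 0.035, 0.0, -0.0]
ft_force: [-1.1, 0.1, -8.0]
finger_gap: 43.1
grip_force: 88.5
[492.49439983 133.37330718 152.83879784] 4.00088310945923 43.131040824558326
cam [577. 139. 296.] t 7.5
block_plane 0.61 [319. 259.] [403.8 125.2   0. ]
primer_tin 0.96 [509.  32.] [675.9 -58.8   0. ]
primer_tin 0.73 [457. 180.] [506.1 -14.8   0. ]
nest_rule 0.58 [454. 175.] [513.   -4.8  10. ]
nest_rule 0.49 [237. 186.] [485.6 211.4  10. ]
nest_plane 0.53 [639. 188.] [ 529.8 -369.4   10. ]
nest_screwdriver 0.77 [238. 189.] [486.7 207.7  22. ]
mask kit_tray 0.84 [190.8, 29.1, 325.1, 269.0] ctr [507.4  97.1] size [258.7 306. ] yaw -88.3
mask block_plane 0.75 [256.9, 107.3, 116.2, 245.0] ctr [509.9 132.2] size [125.4  45.1] yaw 4.7
side nest_rule 0.78 [517.8 -12.3  10. ]
side nest_plane 0.78 [492.5 133.7  10. ]
side nest_screwdriver 0.91 [485.2 200.5  22. ]
scene nest_rule 0.82 [516.6  -5.2  10. ]
scene nest_plane 0.64 [489.1 138.7  10. ]
scene nest_saw 0.8 [489.4  72.   10. ]
scene nest_screwdriver 0.89 [487.6 208.5  22. ]
```

View pics/w3.png

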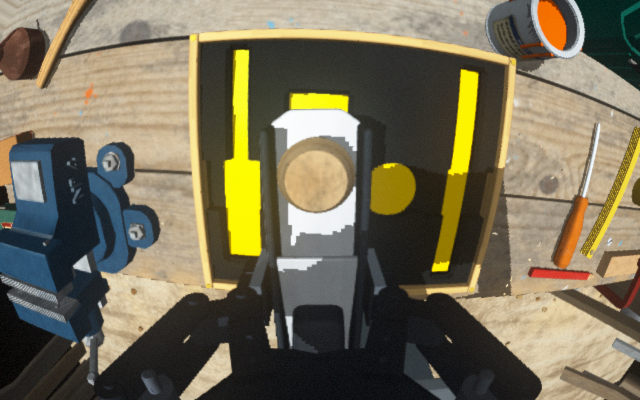

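The view shows the tray whole: screwdriver cut-out at (243,155), plane cut-out top at (320,102) mostly under the held plane, saw well (393,189), rule cut-out (457,170). I'll fit the yellow floors for position and yaw.

```bash
cat >> h.py <<'E'
def yellow(im,p,fish,z=10):
    h=cv2.cvtColor(im,cv2.COLOR_BGR2HSV); m=cv2.inRange(h,(22,170,110),(36,255,255))
    n,l,st,_=cv2.connectedComponentsWithStats(m)
    for i in range(1,n):
        if st[i,4]<250: continue
        v,u=np.nonzero(l==i); w=np.array([hit(p,q,z,fish)[:2] for q in zip(u,v)],np.float32)
        if not(330<w[:,0].mean()<700 and -80<w[:,1].mean()<260): continue
        q=cv2.minAreaRect(w); b=cv2.boxPoints(q); e=b[1]-b[0];f=b[2]-b[1]; e=e if np.hypot(*e)>np.hypot(*f) else f
        a=np.degrees(np.arctan2(e[1],e[0])); a=(a+90)%180-90
        print("yel",st[i,:4],"ctr",np.round(q[0],1),"size",np.round(q[1],1),"yaw",round(a,1))
E
python3 - <<'E'
from h import *
print("wrist");yellow(cv2.imread("pics/w3.png"),vision.camera_params("wrist"),True)
for c in ["side","scene"]: print(c);yellow(cv2.imread(f"pics/{c}0.png"),vision.camera_params(c),False)
E
```

```text
wrist
yel [223  49  39 207] ctr [513.6 206. ] size [209.2  37.1] yaw 1.0
yel [432  69  47 203] ctr [509.9 -10.6] size [220.9  23.3] yaw 1.6
yel [289  93  60  19] ctr [572.  135.7] size [15.3 53.7] yaw -89.2
yel [370 163  46  52] ctr [493.2  56.6] size [52.7 45.4] yaw 4.7
side
yel [290 224  72  33] ctr [510.3 -10.1] size [222.7  29.6] yaw 1.5
yel [305 251  22  18] ctr [496.1  60.5] size [60.2 53.1] yaw 83.8
yel [268 258  67  40] ctr [493.7 133.5] size [173.4  58.9] yaw 1.9
yel [242 275  76  43] ctr [513.  206.6] size [210.6  40.9] yaw 2.7
scene
yel [300 230  92  27] ctr [511.1  -7.4] size [218.1  26. ] yaw 1.9
yel [323 256  26  17] ctr [498.4  62.2] size [57. 48.] yaw 76.8
yel [279 266  85  36] ctr [494.7 136. ] size [169.4  55.2] yaw 1.8
yel [246 286 100  38] ctr [514.2 208.3] size [206.6  37.3] yaw 2.2
```

The fits agree: tray yaw is 1.7°. The nest targets are plane (494.5,133.8), rule (510.3,-10), screwdriver (488.6,205.5) and saw (494.7,62). Lowering the plane now.

```bash
python3 -m crank '0.003 -0.0005 0.03 0 0 0.04; 0 0 0.035 0 0 0; 0 0 0.035 0 0 0; 0 0 0.015 0 0 0; 0 0 0.01 0 0 0; 0 0 0.005 0 0 0;0 0 0.004 0 0 0;0 0 0.002 0 0 0;0 0 0 0 0 0'
```

```text
time: 9.17
position: [496.6, 132.7, 16.9]
eef_rot: [1.0, 0.013, 0.001, -0.0]
ft_force: [-0.3, -0.6, -7.8]
finger_gap: 43.5
grip_force: 88.2
```

```bash
python3 -m crank '-0.001 -0.001 0.001 0 0 -0.004; 0 0 0.001 0 0 0; 0 0 0.001 0 0 0;0 0 0 0 0 0'
```

```text
time: 9.5
position: [495.3, 133.7, 14.2]
eef_rot: [1.0, 0.015, 0.001, -0.0]
ft_force: [-3.0, -0.2, 9.1]
finger_gap: 43.3
grip_force: 90.4
```

```bash
python3 -m crank '0 0 0 0 0 0;0 0 0 0 0 0;0 0 0 0 0 0; 0 0 -0.01 0 0 0; 0 0 -0.03 0 0 0; 0 0 -0.04 0 0 0; 0 0 -0.04 0 0 0; 0 0 -0.04 0 0 0;0 0.02 0 0 0 0;0 0.04 0 0 0 0' -0.46
python3 - <<'E'
from h import *
look("w4",["block_plane"]);outline("block_plane",38)
E
python3 -m crank '0 0.04 0 0 0 0;0 0.04 0 0 0 0;0 0.04 0 0 0 0;0 0.04 0 0 0 0;0 0.04 0 0 0 0;0 0.04 0 0 0 0;0 0.04 0 0 0 0;0 0.04 0 0 0 0;0 0.04 0 0 0 0;0 0.01 0 0 0 0.115' -0.5
python3 -m crank '0 0 0 0 0 0.115;0 0 0 0 0 0.115;0 0 0 0 0 0;0 0 0 0 0 0'
python3 - <<'E'
from h import *
look("w5",["folding_rule","screwdriver_grip","hole_saw"])
outline("folding_rule",17)
E
```

```text
time: 10.33
position: [498.7, 75.6, 176.9]
eef_rot: [1.0, 0.017, 0.003, -0.001]
ft_force: [0.5, -0.5, -0.7]
finger_gap: 62.5
grip_force: 0.0
cam [582.  78. 320.] t 10.4
block_plane 0.63 [263. 179.] [493.3 133.5   0. ]
mask block_plane 0.72 [230.0, 105.9, 55.4, 155.2] ctr [493.  125.5] size [158.5  49.1] yaw 1.8
time: 11.32
position: [508.8, -300.9, 173.8]
eef_rot: [0.999, -0.041, 0.001, 0.001]
ft_force: [-0.2, 0.4, -0.5]
finger_gap: 63.9
grip_force: 0.0
time: 11.65
position: [508.3, -295.6, 173.4]
eef_rot: [0.988, -0.154, -0.0, -0.0]
ft_force: [0.1, 0.6, -0.3]
finger_gap: 64.0
grip_force: 0.0
cam [ 589. -322.  316.] t 11.7
folding_rule 0.86 [318. 167.] [ 517.7 -299.7    0. ]
screwdriver_grip 0.88 [249. 226.] [ 480.9 -208.6   12. ]
screwdriver_grip 0.25 [ 60. 271.] [496.4 135.6  12. ]
hole_saw 0.68 [ 65. 272.] [489.9 140.3   0. ]
hole_saw 0.65 [250. 226.] [ 475.9 -204.7    0. ]
mask folding_rule 0.56 [311.2, 65.3, 20.7, 198.2] ctr [ 517.5 -302.1] size [ 16.1 210.3] yaw -18.1
```

View pics/w4.png

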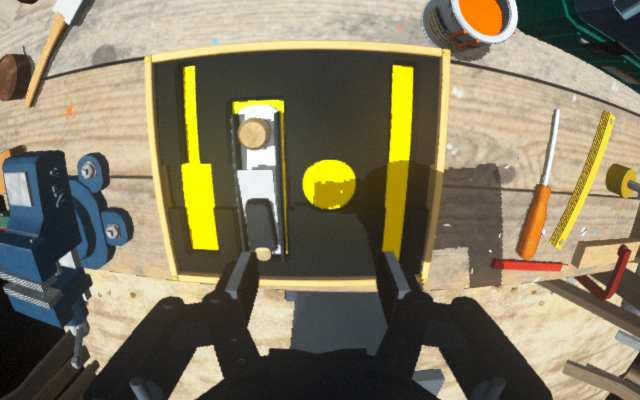

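View pics/w5.png

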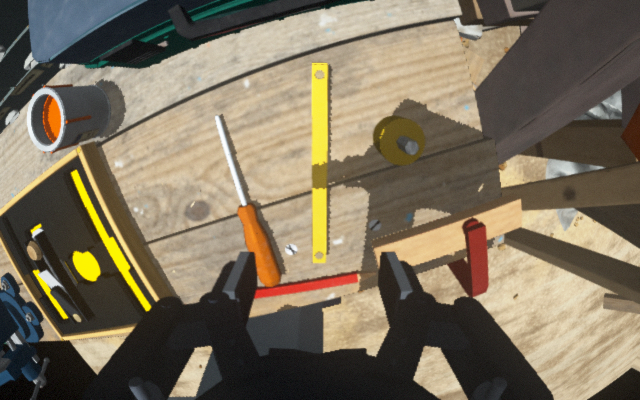

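Plane sits in its cut-out with an even yellow margin at (258,180). The rule lies straight between the fingers at (319,165). Gripping it 12 mm nearer the robot than its middle, for the groove.

```bash
python3 -m crank '-0.0016 0.0026 0.03 0 0 0.007; 0 0 0.04 0 0 0; 0 0 0.04 0 0 0; 0 0 0.03 0 0 0; 0 0 0.018 0 0 0; 0 0 0.01 0 0 0;0 0 0 0 0 0'
python3 -m crank '0 0 0 0 0 0;0 0 0 0 0 0;0 0 0 0 0 0;0 0 0 0 0 0;0 0 0 0 0 0;0 0 0 0 0 0;0 0 0 0 0 0;0 0 0 0 0 0' 1 50
```

```text
time: 12.48
position: [504.9, -297.4, 3.5]
eef_rot: [0.987, -0.159, -0.001, -0.001]
ft_force: [-1.0, 0.5, 0.2]
finger_gap: 64.3
grip_force: 0.0
time: 13.15
position: [506.6, -298.6, 6.8]
eef_rot: [0.987, -0.16, 0.001, 0.0]
ft_force: [-0.6, 1.8, 12.7]
finger_gap: 13.1
grip_force: 49.2
```

```bash
python3 -m crank '0 0 -0.03 0 0 0;0 0 -0.03 0 0 -0.117;0 0 -0.03 0 0 -0.117;0 0 -0.03 0 0 -0.117; 0 -0.036 0 0 0 0; 0 -0.036 0 0 0 0; 0 -0.036 0 0 0 0; 0 -0.036 0 0 0 0; 0 -0.036 0 0 0 0; 0 -0.036 0 0 0 0'
python3 -m crank '0 -0.036 0 0 0 0; 0.001 -0.036 0 0 0 0; 0 0 0 0 0 0; 0 0 0 0 0 0'
python3 - <<'E'
from h import *
s=arm.get_state();print(s["position"],np.degrees(2*np.arctan2(s["eef_rot"][1],s["eef_rot"][0])))
look("w6",["folding_rule","nest_rule"]);outline("folding_rule",s["position"][2]+10)
E
```

```text
time: 13.98
position: [499.2, -80.8, 126.1]
eef_rot: [1.0, 0.015, 0.001, 0.0]
ft_force: [1.1, -0.8, -2.0]
finger_gap: 13.7
grip_force: 50.1
time: 14.32
position: [498.3, -8.5, 126.0]
eef_rot: [1.0, 0.017, 0.0, 0.0]
ft_force: [1.1, 0.2, -1.1]
finger_gap: 13.3
grip_force: 50.1
[498.29840626  -8.53241316 125.9600371 ] 1.9049378274079876
cam [583.  -6. 269.] t 14.4
folding_rule 0.78 [315. 240.] [447.5  -8.8   0. ]
mask folding_rule 0.78 [298.6, 25.7, 38.2, 330.9] ctr [525.8 -10.6] size [177.5  15.4] yaw 1.8
```

View pics/w6.png

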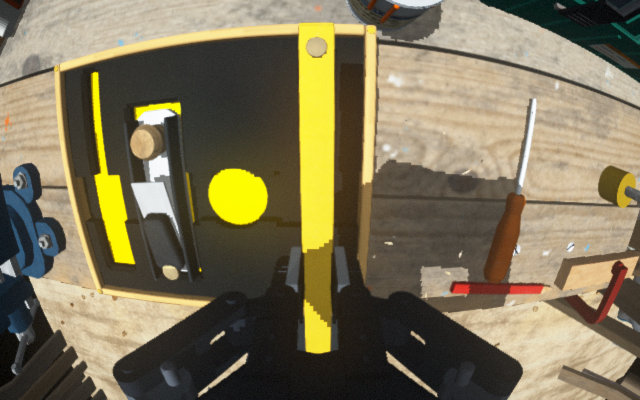

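Rule held straight over its cut-out (column 317); lowering.

```bash
python3 -m crank '0.001 0.0008 0.035 0 0 0.003; 0 0 0.035 0 0 0; 0 0 0.018 0 0 0; 0 0 0.008 0 0 0; 0 0 0.005 0 0 0; 0 0 0.003 0 0 0;0 0 0.002 0 0 0;0 0 0 0 0 0;0 0 0 0 0 0'
```

```text
time: 15.27
position: [499.9, -11.2, 20.1]
eef_rot: [1.0, 0.013, 0.001, 0.0]
ft_force: [-0.2, 0.5, -0.9]
finger_gap: 13.2
grip_force: 50.0
```

```bash
python3 -m crank '0 -0.001 0.001 0 0 -0.003; 0 0 0.001 0 0 0; 0 0 0.001 0 0 0;0 0 0.0005 0 0 0;0 0 0 0 0 0'
```

```text
time: 15.68
position: [499.6, -10.0, 16.7]
eef_rot: [1.0, 0.015, 0.0, 0.0]
ft_force: [-4.9, 0.8, 23.0]
finger_gap: 13.6
grip_force: 53.0
```

```bash
python3 -m crank '0 0 0 0 0 0;0 0 0 0 0 0;0 0 0 0 0 0; 0 0 -0.01 0 0 0; 0 0 -0.03 0 0 0; 0 0 -0.04 0 0 0; 0 0 -0.04 0 0 0; 0 0 -0.04 0 0 0;0 0 0 0 0 0;0 0 0 0 0 0' 0.3
python3 - <<'E'
from h import *
look("w7",["folding_rule"]);outline("folding_rule",27)
E
python3 -m crank '-0.005 0.036 0 0 0 0;-0.005 0.036 0 0 0 0;-0.005 0.036 0 0 0 0;-0.005 0.036 0 0 0 0;-0.005 0.036 0 0 0 0;-0.002 0.019 0 0 0 0.056;0 0 0 0 0 0;0 0 0 0 0 0' -0.3
python3 - <<'E'
from h import *
s=arm.get_state();print(s["position"])
look("w8",["screwdriver_grip","hole_saw"])
outline("screwdriver_grip",14)
E
```

```text
time: 16.52
position: [500.6, -10.2, 178.7]
eef_rot: [1.0, 0.015, 0.003, 0.0]
ft_force: [-0.4, -0.4, -0.4]
finger_gap: 29.9
grip_force: 0.0
cam [585.  -8. 322.] t 16.6
folding_rule 0.58 [318. 170.] [506.2 -10.9   0. ]
folding_rule 0.38 [187. 184.] [488.4 138.6   0. ]
mask folding_rule 0.89 [309.8, 64.5, 17.6, 203.2] ctr [508.1  -9. ] size [209.3  16.9] yaw 1.7
time: 17.33
position: [477.1, -210.4, 174.3]
eef_rot: [1.0, -0.014, -0.001, -0.001]
ft_force: [-0.3, -0.2, -0.5]
finger_gap: 55.6
grip_force: 0.0
[ 477.14255198 -210.36157776  174.34834732]
cam [ 562. -214.  317.] t 17.4
screwdriver_grip 0.81 [314. 174.] [ 481.6 -207.1   12. ]
hole_saw 0.79 [475. 135.] [ 521.2 -388.5    0. ]
mask screwdriver_grip 0.62 [300.7, 52.6, 28.1, 193.9] ctr [ 502.2 -210.2] size [ 27.3 202.9] yaw -2.4
```

View pics/w7.png

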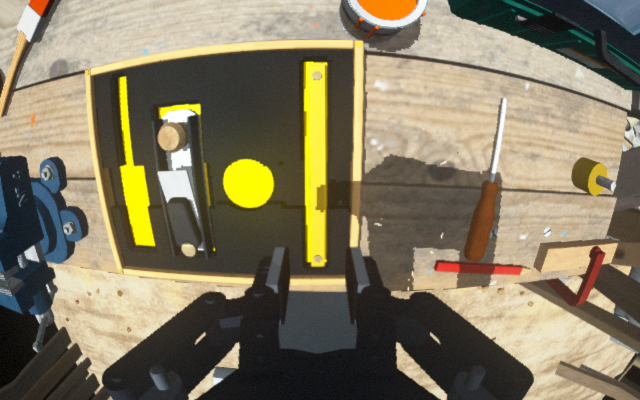

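View pics/w8.png

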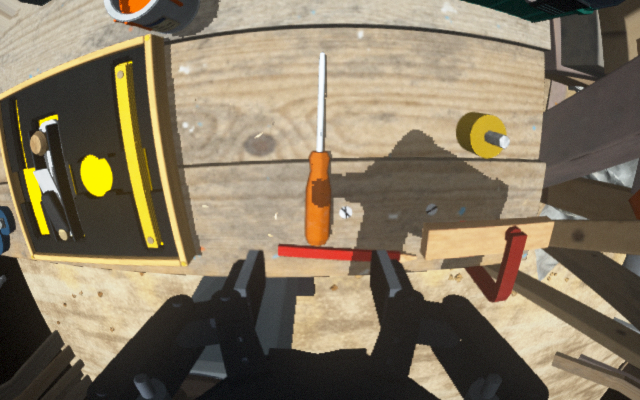

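Rule lies in its cut-out at (315,165) with an even margin. Screwdriver: tip (322,53), handle junction (319,151), butt (317,245); I'm checking its position along its length.

```bash
python3 - <<'E'
from h import *
p=vision.camera_params("wrist")
for u in [(322,53),(319,151),(317,245)]: print(np.round(hit(p,u,12,True),1))
E
```

```text
[ 604.  -216.8   12. ]
[ 506.3 -211.4   12. ]
[ 401.2 -206.7   12. ]
```

```bash
python3 -m crank '0.0019 0 0.03 0 0 0.02; 0 0 0.04 0 0 0; 0 0 0.04 0 0 0; 0 0 0.03 0 0 0; 0 0 0.019 0 0 0; 0 0 0.012 0 0 0;0 0 0 0 0 0;0 0 0 0 0 0'
python3 -m crank '0 0 0 0 0 0;0 0 0 0 0 0;0 0 0 0 0 0;0 0 0 0 0 0;0 0 0 0 0 0;0 0 0 0 0 0;0 0 0 0 0 0;0 0 0 0 0 0' 1 50
```

```text
time: 18.2
position: [479.9, -208.9, 4.5]
eef_rot: [1.0, -0.022, -0.001, -0.0]
ft_force: [-0.3, -0.5, 0.8]
finger_gap: 55.2
grip_force: 0.0
time: 18.87
position: [480.8, -210.1, 6.1]
eef_rot: [1.0, -0.023, 0.001, 0.0]
ft_force: [-0.0, 2.2, 10.1]
finger_gap: 21.3
grip_force: 48.6
```

```bash
python3 -m crank '0 0 -0.03 0 0 0;0 0 -0.04 0 0 -0.075;0 0 -0.04 0 0 0; 0.002 -0.0377 0 0 0 0; 0.002 -0.0377 0 0 0 0; 0.002 -0.0377 0 0 0 0; 0.002 -0.0377 0 0 0 0; 0.002 -0.0377 0 0 0 0; 0.002 -0.0377 0 0 0 0; 0.002 -0.0377 0 0 0 0'
python3 -m crank '0.002 -0.0377 0 0 0 0; 0.002 -0.0377 0 0 0 0; 0.002 -0.0377 0 0 0 0; 0.002 -0.0377 0 0 0 0; 0 0 0 0 0 0; 0 0 0 0 0 0'
python3 - <<'E'
from h import *
s=arm.get_state();print(s["position"],np.degrees(2*np.arctan2(s["eef_rot"][1],s["eef_rot"][0])))
look("w9",["screwdriver_grip","nest_screwdriver"]);outline("screwdriver_grip",s["position"][2]+6)
E
```

```text
time: 19.7
position: [486.4, 56.1, 115.7]
eef_rot: [1.0, 0.014, 0.001, -0.0]
ft_force: [0.9, 0.4, -0.1]
finger_gap: 21.5
grip_force: 50.0
time: 20.2
position: [490.1, 207.3, 115.5]
eef_rot: [1.0, 0.016, 0.001, -0.0]
ft_force: [-0.0, -0.3, -0.5]
finger_gap: 21.5
grip_force: 50.0
[490.13868521 207.32680398 115.46334022] 1.8507731648940042
cam [575. 209. 259.] t 20.2
screwdriver_grip 0.83 [316. 265.] [424.3 206.   12. ]
screwdriver_grip 0.39 [535. 182.] [513.6  -8.4  12. ]
nest_screwdriver 0.73 [314. 205.] [487.  209.5  22. ]
mask screwdriver_grip 0.92 [294.0, 10.5, 45.4, 344.0] ctr [518.4 203.9] size [188.4  26.8] yaw 0.8
```

View pics/w9.png

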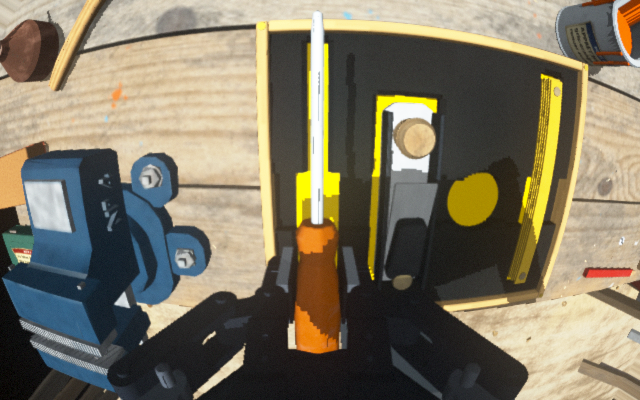

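Held driver and its slot line up (shaft column 317, slot centre 318); lowering.

```bash
python3 -m crank '0.0006 0.0006 0.035 0 0 0; 0 0 0.03 0 0 0; 0 0 0.014 0 0 0; 0 0 0.008 0 0 0; 0 0 0.005 0 0 0; 0 0 0.003 0 0 0;0 0 0.002 0 0 0;0 0 0 0 0 0;0 0 0 0 0 0'
```

```text
time: 21.15
position: [491.2, 204.8, 18.5]
eef_rot: [1.0, 0.014, 0.0, -0.0]
ft_force: [-0.8, -0.6, -0.9]
finger_gap: 21.8
grip_force: 50.0
```

```bash
python3 -m crank '-0.0005 -0.001 0.001 0 0 0; 0 0 0.001 0 0 0; 0 0 0.001 0 0 0;0 0 0 0 0 0'
```

```text
time: 21.48
position: [490.7, 206.1, 16.0]
eef_rot: [1.0, 0.014, 0.001, -0.0]
ft_force: [-4.7, -1.5, 23.5]
finger_gap: 21.6
grip_force: 52.8
```

```bash
python3 -m crank '0 0 0 0 0 0;0 0 0 0 0 0;0 0 0 0 0 0; 0 0 -0.01 0 0 0; 0 0 -0.03 0 0 0; 0 0 -0.04 0 0 0; 0 0 -0.04 0 0 0; 0 0 -0.04 0 0 0;0 0 0 0 0 0;0 0 0 0 0 0' 0.15
python3 - <<'E'
from h import *
look("w10",["screwdriver_grip"]);outline("screwdriver_grip",22)
E
python3 -m crank '0.001 0.03 0 0 0 0;0.001 0.04 0 0 0 0;0.001 0.04 0 0 0 0;0.001 0.04 0 0 0 0;0.001 0.04 0 0 0 0;0.001 0.04 0 0 0 0;0.001 0.04 0 0 0 0;0.001 0.04 0 0 0 0;0.001 0.04 0 0 0 0;0.001 0.04 0 0 0 0' -1
python3 -m crank '0.001 0.04 0 0 0 0;0.001 0.04 0 0 0 0;0 0.04 0 0 0 0;0 0.04 0 0 0 0;0 0.04 0 0 0 0;0 0 0 0 0 0;0 0 0 0 0 0'
python3 - <<'E'
from h import *
s=arm.get_state();print(s["position"])
look("w11",["hole_saw"])
outline("hole_saw",36);outline("hole_saw",0)
E
```

```text
time: 22.32
position: [491.6, 206.2, 177.9]
eef_rot: [1.0, 0.014, 0.002, -0.001]
ft_force: [-0.7, 0.0, -0.8]
finger_gap: 36.2
grip_force: 0.0
cam [575. 208. 321.] t 22.4
screwdriver_grip 0.57 [320. 182.] [487.5 203.1  12. ]
screwdriver_grip 0.47 [315. 187.] [482.8 207.9  12. ]
mask screwdriver_grip 0.76 [306.1, 59.0, 23.3, 195.4] ctr [509.3 206.3] size [201.2  25.7] yaw 2.5
time: 23.3
position: [510.3, -185.5, 173.3]
eef_rot: [1.0, 0.014, -0.001, -0.001]
ft_force: [1.4, 0.5, 0.0]
finger_gap: 85.5
grip_force: 0.0
time: 23.88
position: [518.1, -385.3, 172.6]
eef_rot: [1.0, 0.013, -0.001, -0.001]
ft_force: [0.5, 1.3, -0.4]
finger_gap: 85.4
grip_force: 0.0
[ 518.05057372 -385.27184752  172.60168722]
cam [ 603. -384.  315.] t 23.9
hole_saw 0.91 [317. 169.] [ 525.8 -385.1    0. ]
hole_saw 0.73 [65. 53.] [680.9 -59.9   0. ]
mask hole_saw 0.58 [296.7, 148.0, 47.5, 53.6] ctr [ 528.  -383.2] size [44.5 50.2] yaw -17.4
mask hole_saw 0.58 [296.7, 148.0, 47.5, 53.6] ctr [ 518.6 -383.1] size [50.2 56.7] yaw -17.4
```

View pics/w10.png

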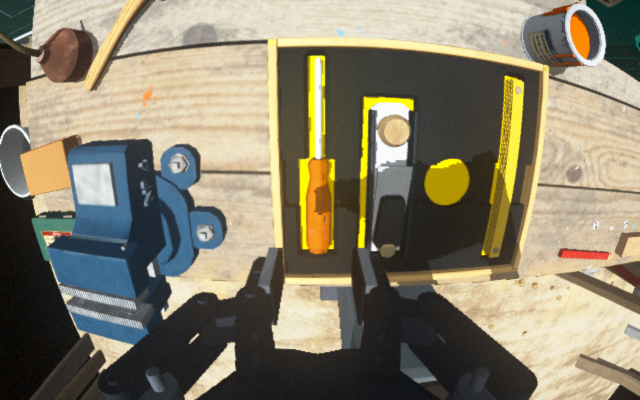

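View pics/w11.png

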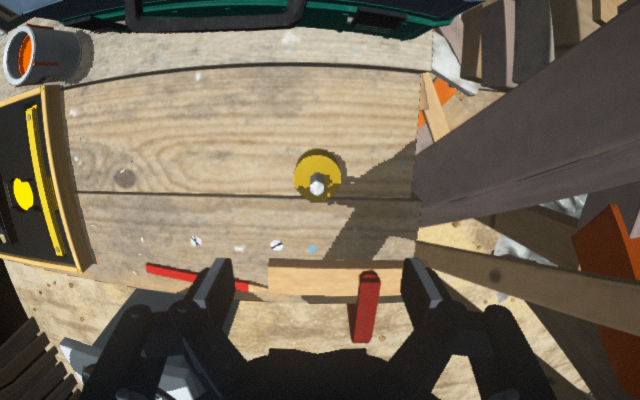

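Screwdriver lies in its slot at (317,155). The saw is at (318,175) with the shank top at (318,186); checking its axis.

```bash
python3 - <<'E'
from h import *
p=vision.camera_params("wrist")
for u,z in [((318,186),66),((318,149),0),((318,201),36),((295,175),36),((342,175),36)]: print(z,np.round(hit(p,u,z,True),1))
E
```

```text
66 [ 527.4 -382.9   66. ]
0 [ 547.4 -382.4    0. ]
36 [ 503.2 -383.7   36. ]
36 [ 528.5 -361.3   36. ]
36 [ 529.8 -405.5   36. ]
```

```bash
python3 -m crank '0.0075 -0.0017 0.03 0 0 0; 0 0 0.04 0 0 0; 0 0 0.04 0 0 0; 0 0 0.03 0 0 0; 0 0 0.015 0 0 0; 0 0 0.01 0 0 0;0 0 0 0 0 0;0 0 0 0 0 0'
python3 -m crank '0 0 0 0 0 0;0 0 0 0 0 0;0 0 0 0 0 0;0 0 0 0 0 0;0 0 0 0 0 0;0 0 0 0 0 0;0 0 0 0 0 0;0 0 0 0 0 0' 1 50
```

```text
time: 24.75
position: [527.1, -381.3, 10.2]
eef_rot: [1.0, 0.015, 0.0, 0.0]
ft_force: [-0.7, 0.5, 0.5]
finger_gap: 85.2
grip_force: 0.0
time: 25.42
position: [527.3, -382.2, 11.3]
eef_rot: [1.0, 0.014, 0.001, 0.001]
ft_force: [-2.1, 1.8, 12.0]
finger_gap: 42.9
grip_force: 49.7
```

```bash
python3 -m crank '0 0 -0.03 0 0 0;0 0 -0.04 0 0 0;0 0 -0.04 0 0 0; -0.0016 -0.0371 0 0 0 0; -0.0016 -0.0371 0 0 0 0; -0.0016 -0.0371 0 0 0 0; -0.0016 -0.0371 0 0 0 0; -0.0016 -0.0371 0 0 0 0; -0.0016 -0.0371 0 0 0 0; -0.0016 -0.0371 0 0 0 0'
python3 -m crank '-0.0016 -0.0371 0 0 0 0; -0.0016 -0.0371 0 0 0 0; -0.0016 -0.0371 0 0 0 0; -0.0016 -0.0371 0 0 0 0; -0.0016 -0.0371 0 0 0 0; 0 0 0 0 0 0; 0 0 0 0 0 0'
python3 - <<'E'
from h import *
s=arm.get_state();print(s["position"],np.degrees(2*np.arctan2(s["eef_rot"][1],s["eef_rot"][0])))
look("w12",["hole_saw","nest_saw"])
for n in ("plane","saw"):pass
yellow(cv2.imread("pics/w12.png"),vision.camera_params("wrist"),True)
E
```

```text
time: 26.25
position: [507.6, -121.0, 120.4]
eef_rot: [1.0, 0.014, 0.0, 0.0]
ft_force: [0.9, 0.4, -1.6]
finger_gap: 43.1
grip_force: 52.2
time: 26.83
position: [494.5, 64.5, 120.2]
eef_rot: [1.0, 0.016, 0.0, -0.0]
ft_force: [1.3, -0.2, -1.9]
finger_gap: 43.2
grip_force: 52.2
[494.53585344  64.539478   120.2359264 ] 1.8570683873716387
cam [579.  67. 263.] t 26.9
hole_saw 0.7 [157. 201.] [480.1 222.8   0. ]
nest_saw 0.6 [317. 194.] [495.3  64.2  10. ]
nest_saw 0.4 [159. 204.] [481.4 215.1  10. ]
yel [384  51  40 238] ctr [508.8 -12.9] size [223.8  26.4] yaw 1.4
yel [146  57  20 114] ctr [566.8 208.6] size [103.2  12.8] yaw 1.3
yel [202  94  66 136] ctr [519.9 133.1] size [119.7  51.9] yaw 2.3
yel [286 167  65  57] ctr [494.6  60.9] size [50.1 55.4] yaw -85.0
yel [168 173  25  98] ctr [461.3 191.7] size [102.6  12.5] yaw 1.4
yel [280 248  46  19] ctr [433.1  74.1] size [15.5 44.6] yaw -79.5
```

View pics/w12.png

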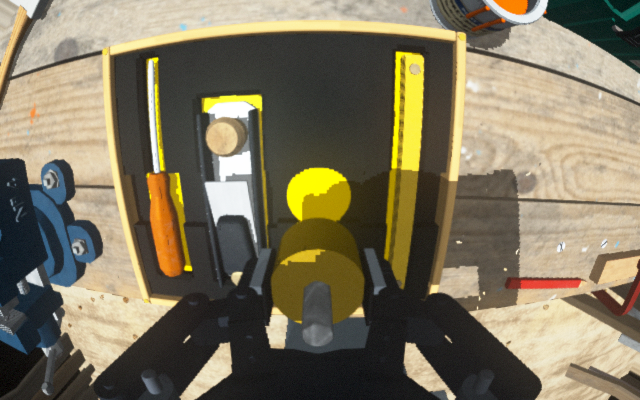

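The saw (column 317) is centred on the well (column 318); lowering.

```bash
python3 -m crank '0.001 0.0008 0.035 0 0 0; 0 0 0.03 0 0 0; 0 0 0.014 0 0 0; 0 0 0.008 0 0 0; 0 0 0.005 0 0 0; 0 0 0.003 0 0 0;0 0 0.001 0 0 0;0 0 0 0 0 0;0 0 0 0 0 0'
python3 -m crank '0 0 0.001 0 0 0; 0 0 0.001 0 0 0;0 0 0 0 0 0'
```

```text
time: 27.73
position: [496.2, 61.9, 24.5]
eef_rot: [1.0, 0.014, 0.001, -0.0]
ft_force: [-0.7, -0.3, -1.3]
finger_gap: 43.6
grip_force: 52.2
time: 27.98
position: [495.8, 62.0, 22.0]
eef_rot: [1.0, 0.014, 0.0, -0.0]
ft_force: [-0.4, 0.3, -1.7]
finger_gap: 43.1
grip_force: 52.2
```

```bash
python3 -m crank '0 0 0.0008 0 0 0;0 0 0.0005 0 0 0;0 0 0 0 0 0'
python3 -m crank '0 0 0 0 0 0;0 0 0 0 0 0;0 0 0 0 0 0; 0 0 -0.01 0 0 0; 0 0 -0.02 0 0 0; 0 0 -0.03 0 0 0; 0 0 -0.04 0 0 0; 0 0 -0.04 0 0 0;0 0 -0.02 0 0 0;0 0 0 0 0 0' -0.4
python3 - <<'E'
from h import *
for c in ["side","scene"]: 
    im=vision.snapshot(c);x,y,w,h=(220,170,190,170) if c=="scene" else (215,180,190,160)
    cv2.imwrite(f"pics/{c}1.png",cv2.resize(im[y:y+h,x:x+w],None,fx=4,fy=4,interpolation=2)[:600,:800])
look("w13",["hole_saw","primer_tin","block_plane","screwdriver_grip","folding_rule"])
E
```

```text
time: 28.23
position: [495.8, 62.0, 21.2]
eef_rot: [1.0, 0.014, 0.0, -0.0]
ft_force: [-3.1, -0.1, 17.6]
finger_gap: 43.1
grip_force: 54.4
time: 29.07
position: [498.1, 62.1, 185.7]
eef_rot: [1.0, 0.014, 0.004, -0.0]
ft_force: [0.3, 0.1, 1.1]
finger_gap: 60.0
grip_force: 0.0
cam [580.  64. 325.] t 29.2
hole_saw 0.93 [318. 181.] [488.4  60.3   0. ]
primer_tin 0.84 [434.  18.] [676.7 -59.2   0. ]
block_plane 0.94 [250. 177.] [491.1 135.3   0. ]
screwdriver_grip 0.91 [184. 183.] [486.3 210.2  12. ]
folding_rule 0.89 [383. 166.] [508.3  -9.7   0. ]
```

View pics/w13.png

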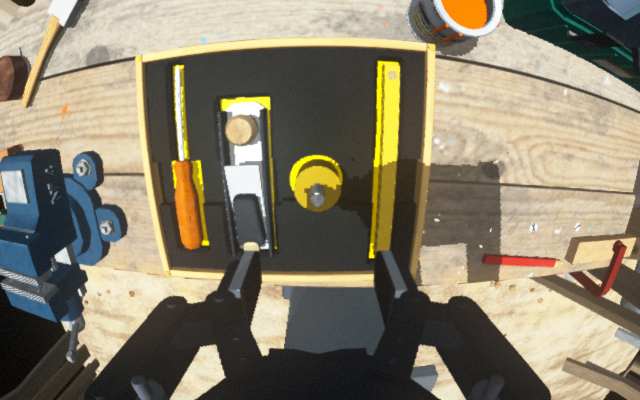

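View pics/scene1.png

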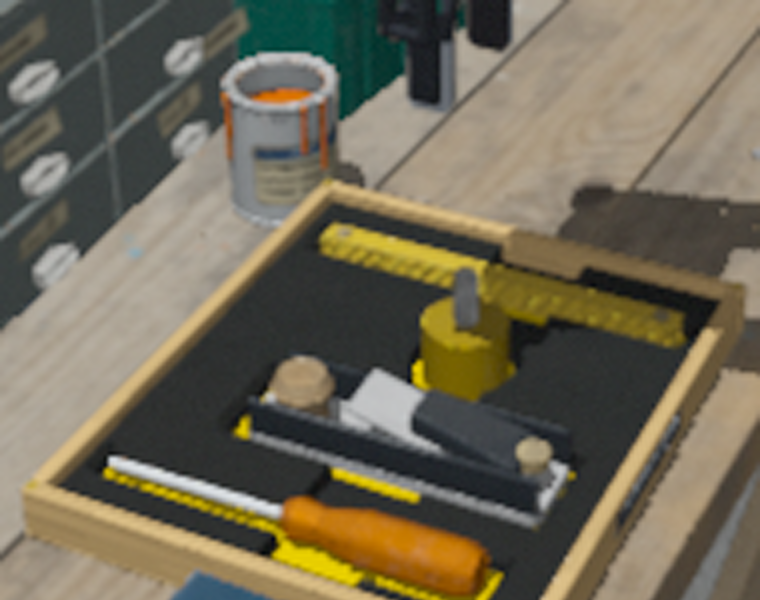

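The wrist view shows all four tools in their cut-outs and the tin unmoved at (677,-59). The plane's near end, around (540,520) in the scene crop, deserves a check for riding on the bevel.

```bash
python3 - <<'E'
from h import *
im=cv2.imread("pics/w13.png");p=vision.camera_params("wrist")
print("w",[np.round(hit(p,u,10,True)[:2],1) for u in [(245,97),(245,104)]], [np.round(hit(p,u,38,True)[:2],1) for u in [(228,253),(273,250)]])
yellow(im,p,True)
a=cv2.resize(im[80:270,205:295],None,fx=3.1,fy=3.1,interpolation=2)
s=vision.snapshot("scene");b=cv2.resize(s[250:310,270:375],None,fx=4.8,fy=4.8,interpolation=2)
H=590;c=np.zeros((H,800,3),np.uint8);c[:min(H,a.shape[0]),:a.shape[1]]=a[:H];c[:b.shape[0],290:290+b.shape[1]]=b[:H,:510]
d=cv2.imread("pics/side1.png");e=cv2.resize(d[280:480,180:560],(500,263));c[300:563,290:790]=e
cv2.imwrite("pics/cmp.png",c)
E
```

```text
w [array([577.1, 136.6]), array([569.9, 136.6])] [array([415.5, 155.8]), array([421.9, 106. ])]
yel [369  60  31 199] ctr [508.7  -9.1] size [219.9  25.8] yaw 1.6
yel [173  65  17  94] ctr [564.5 209.8] size [102.3  12.8] yaw 2.1
yel [220  96  51  61] ctr [546.3 136.9] size [62.3 51.6] yaw 1.7
yel [290 155  53  56] ctr [487.8  62.7] size [60.4 54.7] yaw 1.6
yel [191 160  19  86] ctr [459.7 192.7] size [103.1  11.2] yaw 1.4
```

View pics/cmp.png

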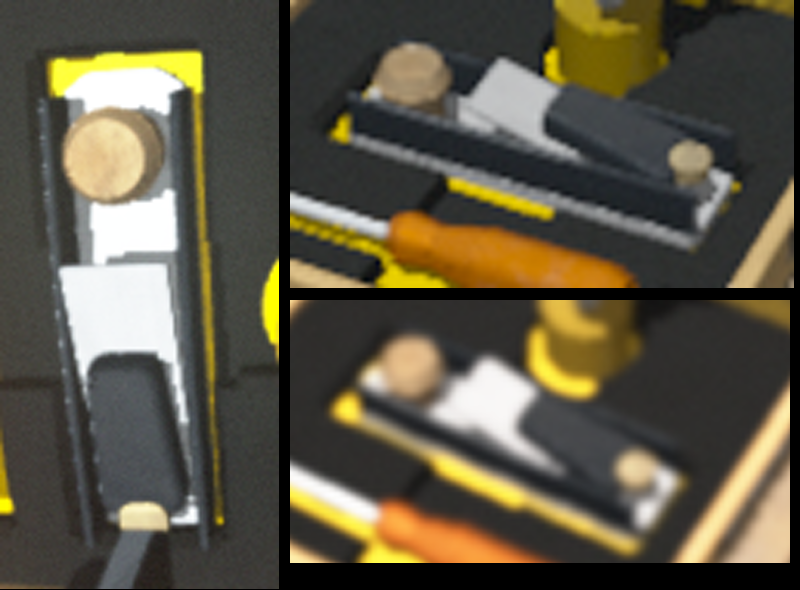

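Cropped views: the plane's nose is about 5 mm inside the far floor edge, and yellow shows along its side to the near corner. I've used more pictures than the 14 allowed, so the tilt check will be by numbers only: corner pixels of the near side wall against heights 10 and 38 mm.

```bash
python3 - <<'E'
from h import *
p=vision.camera_params("scene")
f=lambda X,Y:(270+(X-290)/4.8,250+Y/4.8)
for n,X,Y in [("TL",352,95),("BL",352,140),("TR",700,193),("BR",695,247)]:
    print(n,[(z,np.round(hit(p,f(X,Y),z)[:2],1)) for z in ((38,44,50) if n[0]=="T" else (10,16,22))])
# wrist: side-wall top edges at both ends (crop px /3.1 + (205,80)), height 38 assumed
q=vision.camera_params("wrist"); g=lambda X,Y:(205+X/3.1,80+Y/3.1)
for n,X,Y in [("farL",42,97),("farR",188,92),("nearL",88,545),("nearR",205,548)]: print(n,np.round(hit(q,g(X,Y),38,True)[:2],1))
E
```

```text
TL [(38, array([561.5, 159.9])), (44, array([557.2, 166.3])), (50, array([552.9, 172.7]))]
BL [(10, array([565.7, 155.9])), (16, array([561.5, 162. ])), (22, array([557.4, 168.2]))]
TR [(38, array([409.4, 150.6])), (44, array([406.6, 157. ])), (50, array([403.8, 163.5]))]
BR [(10, array([410.8, 150.6])), (16, array([408.1, 156.8])), (22, array([405.4, 163. ]))]
farL [564.7 156.1]
farR [565.5 110.7]
nearL [412.5 150. ]
nearR [413.7 108.3]
```

The corners fit a flat plane at floor height. All four contact heights were 9.9–10 mm above the bench pick heights, so each tool is on its cut-out floor. Handing in.

```bash
python3 -c "
from workcell import arm
print(arm.finish_job())"
```

```text
the job is handed in; nothing more can be done
None
```

I packed the block plane, folding rule, screwdriver and hole saw in that order, each flat on its cut-out floor by my measurements with the tin unmoved, and handed in at about 29 s (no verdict came back); I viewed 18 pictures, over the limit of 14.

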